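# Lay out the stripped-down amplifier for the showroom table

### The arm

A 6-joint arm with a two-finger parallel gripper is mounted at the origin on the work surface. World frame = base frame: x ahead of the robot, y to its left, z up, the work surface at z = 0. Lengths are in mm, angles in rad, forces in N, time in s.
With the tool pointing down it reaches from about 400 to 925 mm from the base axis. Payload 12.5 kg.
Tool frame: the origin (TCP) lies on the front face of the gripper's body, between the roots of the fingers; the fingertips stand 78 mm ahead of it and the grasp point (between the pads) lies 59 mm ahead of it (env.nose_length is the distance from the TCP to the fingertips, in mm); z points along the fingers, y is the line along which they close (so a half turn about z gives the same grasp; the last joint's range is limited). The gripper opens to 95 mm and grips with 3 to 60 N. Pads are 20 mm wide; open, the fingers measure 119 mm over their backs; the gripper's body (75 mm by 180 mm) begins 59 mm behind the grasp point.
Start: joints at [1.005, 0.491, 1.559, -0, 1.092, -0.106], TCP at [277.339, 560.108, 292.261] pointing down, gripper open.
Joint ranges: [-3.1, 3.1], [-0.84, 2.19], [0.05, 2.79], [-1.13, 4.28], [0.06, 2.93], [-2.69, 2.69]. Speed limits (rad/s): [2.22, 2.22, 2.79, 3.14, 3.14, 3.14].

### API

Orientations are given as [roll, pitch, yaw] about the fixed x, y, z axes, in that order (R = Rz(yaw) Ry(pitch) Rx(roll)).
In Python, from cell import env gives the robot as it stands.
- The arm moves only by the tool jog_arm, never from a script. Its argument "motion" is a list of rows, each a list of 7 numbers: the turn, a rotation vector about the tool's x, y, z in degrees, then the shift along the tool's x, y, z in mm, then the finger opening in mm, from 0 to 95.1. In form: [[wx, wy, wz, x, y, z, hand], ...]. A call has 1 to 10 rows; each row shifts and turns the commanded pose from where the row before left it, along the tool's axes as they then stand; what a row does not reach is not made up. A row lasts 1/8 s, in which the tool goes at most 62.5 mm and 10.7 degrees, less where a joint would pass 70% of its speed; a pose out of reach is approached as far as the arm can. A call is refused whole if a number of a shift passes 62.5 or a number of a turn 10.7, either way. A call with a gripper value outside its range is refused whole. The fingers move at their own pace and stop on an object; the grip force is fixed at half the most. Time passes only in rows, so rows that do not move let the fingers close. It gives the time, the measured TCP pose, the force, the opening and the grip force at its end, in the units of the state.
- env.state(): the state, without advancing time (a new reading comes with each control period).
- env.read_camera(name): name is "scene" or "side" or "wrist"; returns a dict with "color" (384x512x3 uint8, red, green, blue), "z_map" (384x512 float32, mm along the optical axis (not along the pixel's ray), 0 where there is no reading), "camera_matrix" (3x3 intrinsics, pixels), "world_to_cam" (4x4, takes a point from world to camera coordinates). Camera axes: x right, y up, looking along -z (the intrinsics and any distortion apply to the point x, -y, -z); pixel columns grow to the right and rows downward; lengths in mm; the calibration is good to about 2 mm. A picture is of the moment at which its call begins.
- env.job_done(): hands the job in; it is judged then, once.
Trained networks look in the newest picture that a camera, given by its name, has taken for a name from the list of things; names that differ only in an ending like _2 or _b are one class to them, and where a whole thing is asked for, a point or a joint stands for the part that bears it (a point fixed in the world has none). Each returns a list of dicts, best first, with "score" (0 to 1); they miss things now and then, are a little off and sometimes report something else, mostly with a low value. They report only what shows in the picture. A call takes as long as a camera call. They do not tell look-alikes from the thing itself.
- env.recognise(camera, thing): "location" ([column, row] in pixels, amid what is visible of it).
The state is a dict: "t": time; "joints": joint angles; "qvel": joint speeds; "tau": joint torques, N m; "eef_pos": TCP position; "tcp_rot": TCP orientation; "ft_force": force on the tool from outside, world axes, zero at the start; "moment": the same for the moment, N m; "opening": opening from 0.0 (shut) to 1.0 (fully open); "grip_force": force on a finger pad.
Only numpy, scipy, OpenCV 4.12 (cv2) and the standard library are available. Lean on these libraries where they do the work, as an engineer would, in place of code of your own. Each camera call takes 0.05 s, during which the arm holds its last target. There are 200 camera calls.

### The job

The parts of an opened amplifier are stacked on its heat sink. Take the stack apart from the top down, never carrying off a part while another still stands on it, and set each part down upright, without dropping or tipping it, centred on its own display pad: the gold knob on the yellow-ringed pad, the silver knob on the white-ringed pad, the red can on the red-ringed pad, the blue can on the blue-ringed pad, and the heat sink along the long green-outlined pad. Let go of everything at the end.

Things in the scene. Friction and masses are not known exactly. Their poses are not given: they have to be found in the camera images.
- knob_gold: Volume knob of gold-coloured (yellowish) metal: solid upright cylinder, 36 mm diameter, 24 mm high, about 0.08 kg, a short black pointer line on top. At the start it stands on one of the two cans (either one). Origin: centre of its underside, z up.
- knob_silver: Volume knob of silver-coloured (pale, near white) metal: solid upright cylinder, 36 mm diameter, 24 mm high, about 0.08 kg, a short black pointer line on top. At the start it stands on one of the two cans (either one). Origin: centre of its underside, z up.
- can_red: Transformer can lacquered red: solid upright cylinder, 48 mm diameter, 34 mm high, about 0.25 kg. At the start it stands on the heat sink, 42 mm from its middle towards one end (either end), with a knob on top of it. Origin: centre of its underside, z up.
- can_blue: Transformer can lacquered blue: solid upright cylinder, 48 mm diameter, 34 mm high, about 0.25 kg. At the start it stands on the heat sink, 42 mm from its middle towards one end (either end), with a knob on top of it. Origin: centre of its underside, z up.
- heatsink: Heat sink, the bottom of the stack: black rigid bar with a flat top and fins on both long sides, 150 mm long (its x axis) x 54 mm wide (its y axis, over the fins, across which it is gripped) x 30 mm high, about 0.5 kg; it lies loose on the table. Origin: centre of its underside, z up.
- pad_yellow: Display pad for the gold knob: flat black rubber square 76 x 76 mm, 4 mm thick, fixed to the table, with a flat printed yellow ring (40 mm inside, 60 mm outside diameter) round its centre. Origin: centre of its underside, z up; its top is 4 mm above the origin.
- pad_white: Display pad for the silver knob: flat black rubber square 76 x 76 mm, 4 mm thick, fixed to the table, with a flat printed white ring (40 mm inside, 60 mm outside diameter) round its centre. Origin: centre of its underside, z up; its top is 4 mm above the origin.
- pad_red: Display pad for the red can: flat black rubber square 76 x 76 mm, 4 mm thick, fixed to the table, with a flat printed red ring (52 mm inside, 70 mm outside diameter) round its centre. Origin: centre of its underside, z up; its top is 4 mm above the origin.
- pad_blue: Display pad for the blue can: flat black rubber square 76 x 76 mm, 4 mm thick, fixed to the table, with a flat printed blue ring (52 mm inside, 70 mm outside diameter) round its centre. Origin: centre of its underside, z up; its top is 4 mm above the origin.
- pad_long: Display pad for the heat sink: flat black rubber rectangle, 180 mm long (its x axis) x 84 mm wide (its y axis), 4 mm thick, fixed to the table, with a flat printed green rectangular outline. Origin: centre of its underside, z up; its top is 4 mm above the origin.
Mind the look-alikes: they are no part of the job. Leave any purple or turquoise look-alike of the can_blue alone. There is more than one size of the knob_silver; the job needs the larger.

How it is judged:
By the outcome, as a careful person would: the job done as asked, in the order asked, and still so for the second after the job is handed in, with the robot touching nothing.
It also fails if it takes over 144 s, if anything falls off the work surface, if the arm or the gripper's body presses on something with over 40 N, if the wrist force passes 120 N, or if a joint passes its speed limit or range.

## Working session

There is one attempt and no reset: what is moved stays moved. The work goes in short steps, Python scripts to look and compute and a tool call to move; the robot and the scene stay as the last step left them, time stands still between calls to the robot, and variables do not carry over. Pictures are saved under pics/ and viewed, at most 14 in all, crops included, and the job is handed in when it is done.

Besides the shell and the picture viewer there is one more tool, called by a JSON object that holds its "name" and its "arguments", one argument or row to a line. jog_arm: Moves the arm, as the interface text tells. Its arguments: {"type":"object","properties":{"motion":{"type":"array"}},"required":["motion"]}

```bash
ls; mkdir -p pics; cat > h.py <<'E'
import numpy as np, cv2
from cell import env
def cloud(c):
    K=c["camera_matrix"]; z=c["z_map"].astype(float); v,u=np.mgrid[:z.shape[0],:z.shape[1]]
    P=np.stack([(u-K[0,2])/K[0,0]*z,-(v-K[1,2])/K[1,1]*z,-z,np.ones_like(z)],-1)
    W=P@np.linalg.inv(c["world_to_cam"]).T
    W=W[...,:3]; W[z==0]=np.nan; return W
def save(n,im): cv2.imwrite(f"pics/{n}.png",cv2.cvtColor(im,cv2.COLOR_RGB2BGR))
E
python3 - <<'E'
from h import *
s=env.state();print(s)
cs={n:env.read_camera(n) for n in("scene","side")}
for n in cs: np.savez(f"{n}.npz",**cs[n]); save(n+"1",cs[n]["color"])
for n in cs:
    W=cloud(cs[n])
    for t in "knob_gold knob_silver can_red can_blue heatsink pad_yellow pad_white pad_red pad_blue pad_long".split():
        for r in env.recognise(n,t)[:4]:
            u,v=[int(round(a)) for a in r["location"]]; print(n,t,u,v,round(r["score"],2),W[v,u].round())
E
```

```text
pics
{'t': 0.0, 'joints': array([ 1.00535208e+00,  4.91565457e-01,  1.55944877e+00,  7.31384627e-06,
        1.09169627e+00, -1.05595448e-01]), 'qvel': array([-0.00073252, -0.00292558,  0.0007026 ,  0.00027646,  0.00103215,
       -0.00139185]), 'tau': array([-9.77746276e-04, -6.12634706e+01, -2.58184916e+01,  6.91784034e-02,
        4.81453200e-02, -1.17240029e-04]), 'eef_pos': array([277.27467805, 559.95403764, 291.65826977]), 'tcp_rot': array([-3.14048172e+00, -1.24270638e-04,  2.68174041e+00]), 'ft_force': array([ 0.30489789, -0.7114869 ,  0.87255899]), 'moment': array([0.00331148, 0.06787519, 0.03488473]), 'grip_force': 0.0, 'opening': 1.0007793160450444}
scene knob_gold 248 236 0.61 [601. -88.  87.]
scene knob_silver 211 216 0.6 [ 518. -123.   89.]
scene knob_silver 173 252 0.59 [ 504. -218.   14.]
scene can_red 248 245 0.86 [607. -93.  64.]
scene can_blue 202 196 0.83 [429. -95.  35.]
scene can_blue 215 227 0.68 [ 531. -124.   63.]
scene can_blue 165 221 0.62 [ 439. -197.   37.]
scene heatsink 227 242 0.76 [ 557. -113.   25.]
scene heatsink 245 236 0.48 [598. -94.  89.]
scene 
[... 551 characters left out ...]

side knob_silver 287 225 0.54 [ 514. -125.   87.]
side can_red 306 217 0.82 [ 570. -101.   59.]
side can_red 304 357 0.62 [ 454. -325.    4.]
side can_blue 251 290 0.97 [ 413. -195.   33.]
side can_blue 286 228 0.43 [ 509. -131.   88.]
side heatsink 293 242 0.67 [ 525. -135.   41.]
side pad_yellow 305 360 0.79 [ 453. -330.    5.]
side pad_yellow 246 174 0.45 [524. 117.   6.]
side pad_white 244 134 0.97 [578. 272.   5.]
side pad_white 370 302 0.61 [ 609. -286.    4.]
side pad_white 304 360 0.53 [ 451. -329.    5.]
side pad_red 191 143 0.64 [432. 294.   2.]
side pad_blue 372 303 0.83 [ 612. -288.    3.]
side pad_long 306 356 0.72 [ 457. -325.    6.]
side pad_long 244 174 0.59 [519. 118.   6.]
```

View pics/scene1.png

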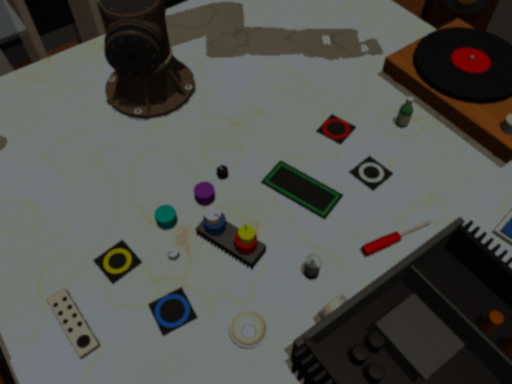

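```bash
python3 - <<'E'
import cv2
a=cv2.imread("pics/scene1.png")[170:300,100:290]; cv2.imwrite("pics/crop1.png",cv2.resize(a,None,fx=4,fy=4,interpolation=cv2.INTER_CUBIC))
E
```

```text
(no output)
```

View pics/crop1.png

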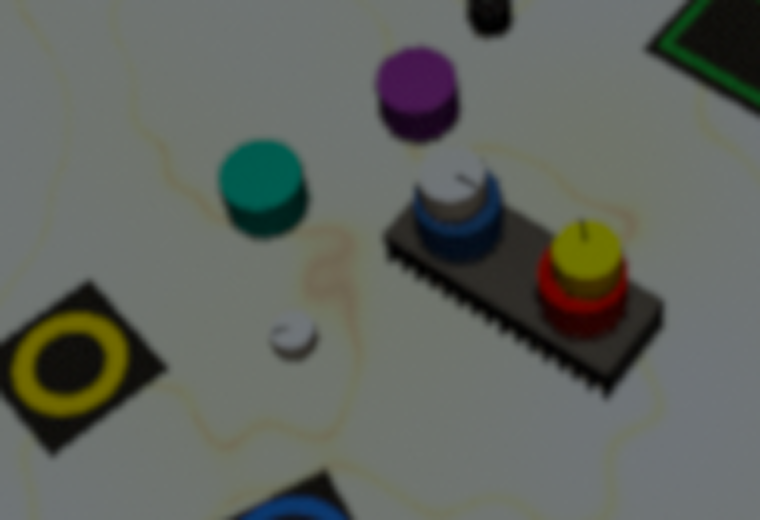

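View pics/side1.png

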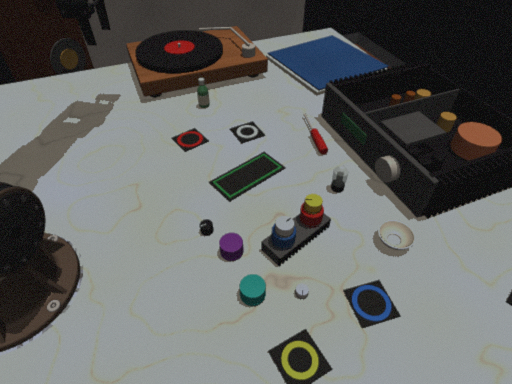

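Candidates for the silver knob, in the scene view: the larger one on the blue can (214,217) and the small one on the table (173,254). I choose the larger. Candidates for the blue can: the one under that knob (213,230), purple (204,193) and turquoise (165,216). The crop confirms that gold on red is at (246,236).

```bash
cat >> h.py <<'E'
def onplane(c,uv,z):
    K=c["camera_matrix"]; M=np.linalg.inv(c["world_to_cam"]); uv=np.asarray(uv,float).reshape(-1,2)
    d=np.stack([(uv[:,0]-K[0,2])/K[0,0],-(uv[:,1]-K[1,2])/K[1,1],-np.ones(len(uv))],-1)@M[:3,:3].T
    o=M[:3,3]; return (o+d*((z-o[2])/d[:,2])[:,None])[:,:2]
HUE={"yellow":(24,36),"blue":(100,118),"green":(50,75),"red":(-6,6)}
def hmask(c,k):
    h=cv2.cvtColor(c["color"],cv2.COLOR_RGB2HSV).astype(int); H,S,V=h[...,0],h[...,1],h[...,2]
    H=np.where(H>150,H-180,H)
    if k=="white": return (S<70)&(V>90)
    a,b=HUE[k]; return (H>=a)&(H<=b)&(S>140)&(V>40)
def feat(c,k,near,z,r):
    """ centre on plane z of colour k within r of near: min-area rect centre of plan points"""
    W=cloud(c); m=hmask(c,k)&(np.hypot(W[...,0]-near[0],W[...,1]-near[1])<r)&(abs(W[...,2]-z)<7)
    v,u=np.nonzero(m)
    if len(u)<8: return None
    p=onplane(c,np.stack([u,v],-1),z)
    (cx,cy),s,a=cv2.minAreaRect(p.astype(np.float32)); 
    e=cv2.minEnclosingCircle(p.astype(np.float32))
    return len(u),p.mean(0).round(1),np.round([cx,cy],1),np.round(s,1),round(a,1),np.round(e[0],1),round(e[1],1)
E
python3 - <<'E'
from h import *
for n in("scene","side"):
    c=dict(np.load(n+".npz"))
    for k,near,z,r in [("yellow",(590,-88),92,35),("white",(516,-123),92,35),("yellow",(447,-328),4,50),("white",(590,278),4,50),("red",(428,308),4,50),("blue",(609,-287),4,50),("green",(522,117),4,110)]:
        print(n,k,feat(c,k,near,z,r))
    W=cloud(c); m=(W[...,2]>15)&(W[...,2]<36)&(c["color"].max(-1)<110)&(np.hypot(W[...,0]-555,W[...,1]+108)<100)
    v=W[m][:,:2]; print("sink",len(v),cv2.minAreaRect(v.astype(np.float32)))
E
```

```text
scene yellow (197, array([594.4, -88.2]), array([594.1, -88.5]), array([32.4, 35.1]), 54.1, array([594.3, -88.4]), 18.0)
scene white (162, array([ 514. , -118.7]), array([ 514.5, -118.5]), array([33.5, 29.7]), 54.0, array([ 514.7, -118.5]), 17.1)
scene yellow (429, array([ 445.1, -324.4]), array([ 445.3, -325. ]), array([62.8, 62.3]), 54.1, array([ 444.7, -324.2]), 32.3)
scene white (436, array([592.4, 267.7]), array([590.4, 273.8]), array([ 93.6, 100.8]), 65.5, array([591.5, 275.8]), 50.7)
scene red (291, array([432.7, 312.5]), array([432.7, 312.8]), array([70.4, 70.5]), 17.3, array([431.5, 312.9]), 38.0)
scene blue (546, array([ 612.2, -285.4]), array([ 611.4, -285. ]), array([71.1, 70.5]), 0.1, array([ 610.7, -285. ]), 36.6)
scene green (519, array([531.5, 118.5]), array([527.5, 118.8]), array([169.,  73.]), 17.9, array([527.8, 118.4]), 89.5)
sink 868 ((551.021240234375, -101.98591613769531), (151.65200805664062, 56.688114166259766), 19.200756072998047)
side yellow (161, array([587.2, -92.1]), array([586.5, -92.9]), array([32.2, 32.3]), 67.6, array([587.1, -92.6]), 17.2)
side white (219, array([ 509.7, -121.1]), array([ 509.4, -121.3]), array([33.5, 33.9]), 67.5, array([ 510.2, -120.9]), 17.9)
side yellow (675, array([ 444.5, -325.9]), array([ 445.1, -325.2]), array([59. , 60.5]), 67.5, array([ 445. , -324.9]), 30.7)
side white (305, array([587.1, 269.5]), array([588.4, 272.4]), array([98.5, 98.4]), 7.7, array([590. , 274.2]), 53.7)
side red (190, array([432.9, 309.5]), array([432.3, 310.4]), array([68.7, 71.2]), 13.1, array([433.3, 311.6]), 37.2)
side blue (539, array([ 610.4, -287. ]), array([ 611.4, -285.8]), array([68.2, 70.1]), 67.5, array([ 611.7, -285.6]), 35.8)
side green (232, array([525.1, 113.4]), array([528.6, 117.6]), array([167. ,  70.8]), 17.7, array([528.1, 116.6]), 88.4)
sink 889 ((551.3972778320312, -102.09855651855469), (151.54664611816406, 54.41567611694336), 18.732030868530273)
```

{"name": "jog_arm", "arguments": {
  "motion": [
    [0,0,10.5,0,0,-6,95],
    [0,0,10.5,0,0,-6,95],
    [0,0,10.5,0,0,-6,95],
    [0,0,10.5,0,0,-6,95],
    [0,0,10.5,0,0,-6,95],
    [0,0,10.5,0,0,-6,95],
    [0,0,10.5,0,0,0,95],
    [0,0,10.5,0,0,0,95],
    [0,0,10.5,0,0,0,95],
    [0,0,10.5,0,0,0,95]
  ]
}}

```text
t: 2.35
eef_pos: [277.3, 560.1, 328.3]
tcp_rot: [-3.142, -0.0, 0.843]
ft_force: [-0.1, 0.1, -0.3]
opening: 1.004
grip_force: 0.0
```

{"name": "jog_arm", "arguments": {
  "motion": [
    [0,0,9.8,0,0,0,95],
    [0,0,9.8,0,0,0,95],
    [0,0,9.7,0,0,0,95],
    [0,0,0,3,55,0,95],
    [0,0,0,3,55,0,95],
    [0,0,0,3,55,0,95],
    [0,0,0,3,55,0,95],
    [0,0,0,3,55,0,95],
    [0,0,0,3,55,0,95],
    [0,0,0,3,55,0,95]
  ]
}}

```text
t: 3.6
eef_pos: [425.2, 202.2, 328.5]
tcp_rot: [-3.142, -0.001, 0.338]
ft_force: [0.3, 0.7, 0.8]
opening: 0.997
grip_force: 0.0
```

{"name": "jog_arm", "arguments": {
  "motion": [
    [0,0,0,3,55,0,95],
    [0,0,0,3,55,0,95],
    [0,0,0,4,55,0,95],
    [0,0,0,4,55,0,95],
    [0,0,0,4,55,0,95],
    [0,0,0,4,55,0,95],
    [0,0,0,0,0,0,95],
    [0,0,0,0,0,0,95]
  ]
}}

```text
t: 4.6
eef_pos: [554.6, -100.0, 328.0]
tcp_rot: [-3.141, 0.0, 0.337]
ft_force: [-0.5, -0.4, 0.3]
opening: 0.997
grip_force: 0.0
```

```bash
python3 - <<'E'
from h import *
c=env.read_camera("wrist"); np.savez("w1.npz",**c); save("w1",c["color"])
M=np.linalg.inv(c["world_to_cam"]); print(M.round(2)); print(env.state()["eef_pos"],env.state()["tcp_rot"],c["camera_matrix"])
for n in("scene","side"):
    c=dict(np.load(n+".npz"))
    for k,near,z,r in [("yellow",(590,-88),88,35),("white",(512,-120),88,35),("white",(590,277),4,36)]: print(n,k,feat(c,k,near,z,r))
E
```

```text
[[ 3.3000e-01  9.0000e-01  2.7000e-01  6.3191e+02]
 [-9.4000e-01  3.2000e-01  9.0000e-02 -7.3700e+01]
 [-0.0000e+00 -2.9000e-01  9.6000e-01  4.2070e+02]
 [ 0.0000e+00  0.0000e+00  0.0000e+00  1.0000e+00]]
[554.49656235 -99.48609542 328.23756503] [-3.14116953e+00  1.49089771e-04  3.38258476e-01] [[277.66372708   0.         253.01938913]
 [  0.         277.66372708 190.81560989]
 [  0.           0.           1.        ]]
scene yellow (212, array([592.9, -87.3]), array([592.2, -87.2]), array([32.6, 35.3]), 54.1, array([592.4, -87.2]), 18.2)
scene white (170, array([ 511.8, -117.4]), array([ 512.2, -117.3]), array([33.7, 29.8]), 54.0, array([ 512.3, -117.3]), 17.2)
scene white (186, array([591.1, 280.2]), array([588.7, 277.2]), array([71.4, 56.6]), 76.0, array([592.1, 276.3]), 37.3)
side yellow (165, array([589.3, -89.4]), array([588.7, -89.8]), array([32.5, 32.5]), 67.6, array([589.3, -89.6]), 17.3)
side white (222, array([ 511.4, -118.5]), array([ 511. , -118.4]), array([33.8, 34.2]), 67.5, array([ 511.8, -118.3]), 18.2)
side white (146, array([591. , 279.1]), array([587.9, 274.1]), array([79.2, 57. ]), 67.6, array([589.3, 273.5]), 40.3)
```

View pics/w1.png

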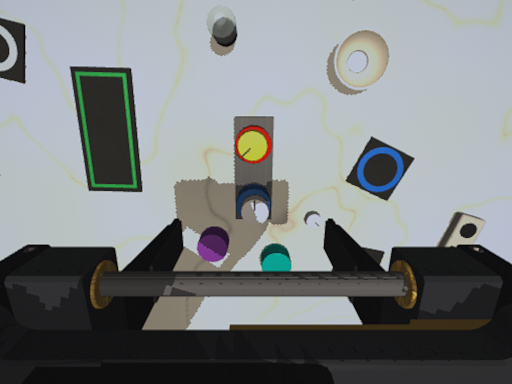

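The wrist view shows gold on red at (254,145), silver on blue at (254,207, partly shaded), the long pad at (107,130), the blue pad at (380,168), and part of the white pad at (5,50).

```bash
python3 - <<'E'
from h import *
c=dict(np.load("w1.npz"))
for k,near,z,r in [("yellow",(591,-88),88,35),("white",(512,-118),88,25),("blue",(611,-286),4,50),("green",(528,118),4,110),("red",(591,-88),64,40)]: print(k,feat(c,k,near,z,r))
W=cloud(c)
for lo,hi in((18,34),(80,95)):
    m=(W[...,2]>lo)&(W[...,2]<hi)&(np.hypot(W[...,0]-551,W[...,1]+102)<90)
    if hi<40: p=W[m][:,:2]; print(cv2.minAreaRect(p.astype(np.float32)))
    else:
        n,l,s,ce=cv2.connectedComponentsWithStats(m.astype(np.uint8))
        for i in range(1,n):
            if s[i,4]>50: p=W[l==i]; print(s[i,4],np.median(p[:,2]),p.mean(0),cv2.minEnclosingCircle(p[:,:2].astype(np.float32)))
for n in("scene","side"):
    d=dict(np.load(n+".npz")); W=cloud(d); g=d["color"].max(-1)
    m=(np.hypot(W[...,0]-590,W[...,1]-276)<75)&(g<45)
    l=cv2.morphologyEx(m.astype(np.uint8),cv2.MORPH_CLOSE,np.ones((9,9))); nn,l,s,_=cv2.connectedComponentsWithStats(l); i=1+s[1:,4].argmax()
    v,u=np.nonzero(l==i); print(n,s[i],cv2.minAreaRect(onplane(d,np.stack([u,v],-1),4).astype(np.float32)))
E
```

```text
yellow (652, array([590.8, -86.9]), array([590.1, -86.7]), array([34.4, 33.5]), 19.3, array([590.5, -86.8]), 17.8)
white (541, array([ 511.6, -117.9]), array([ 511.2, -117.7]), array([32.8, 34.6]), 19.3, array([ 511.8, -117.6]), 17.8)
blue (826, array([ 610.6, -286.3]), array([ 609.8, -286.8]), array([70.5, 70.1]), 28.0, array([ 609.6, -286.7]), 35.7)
green (1196, array([533. , 119.2]), array([526.8, 117.5]), array([167. ,  70.9]), 17.8, array([527.1, 117.8]), 89.4)
red (295, array([594. , -91.2]), array([589.1, -88.3]), array([45.7, 46.1]), 19.3, array([589.1, -88.9]), 23.8)
((550.8201904296875, -102.7761001586914), (149.44512939453125, 54.03093338012695), 19.045372009277344)
696 88.05433695715763 [590.97082272 -86.94517002  88.02929178] ((590.4928588867188, -87.04483795166016), 17.858774185180664)
605 87.95494880311941 [ 513.00863933 -117.48798483   87.67891152] ((511.877197265625, -117.89839935302734), 17.88699722290039)
scene [350 157  42  33 703] ((591.427978515625, 283.7080993652344), (71.60516357421875, 72.73274993896484), 5.772848129272461)
side [231 122  33  21 340] ((590.0780639648438, 280.591064453125), (71.55782318115234, 70.1273193359375), 5.979388236999512)
```

{"name": "jog_arm", "arguments": {
  "motion": [
    [0,0,0,38,0.4,20,95],
    [0,0,0,0,0,50,95],
    [0,0,0,0,0,50,95],
    [0,0,0,0,0,40,95],
    [0,0,0,0,0,20,80],
    [0,0,0,0,0,3,60],
    [0,0,0,0,0,0,50],
    [0,0,0,0,0,0,50]
  ]
}}

```text
t: 5.65
eef_pos: [591.2, -87.8, 146.5]
tcp_rot: [3.141, -0.002, 0.338]
ft_force: [0.4, 1.0, 0.6]
opening: 0.635
grip_force: 0.0
```

```bash
python3 - <<'E'
from h import *
c=env.read_camera("wrist"); save("w2",c["color"][100:300,120:400])
s=env.state(); print(s["eef_pos"],s["tcp_rot"],s["opening"])
print(feat(c,"yellow",(590,-87),88,35))
E
```

```text
[591.17461639 -87.86185182 146.33887227] [ 3.14064606e+00 -1.52275078e-03  3.38143423e-01] 0.5915523556179947
(29, array([595.3, -99.9]), array([601.9, -94.8]), array([28.2,  9.6]), 55.2, array([598.5, -92.4]), 14.1)
```

View pics/w2.png

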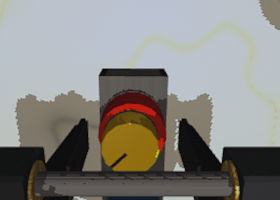

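The gold knob sits centred between the fingers (crop 133,145). I'm closing on it.

{"name": "jog_arm", "arguments": {
  "motion": [
    [0,0,0,-0.5,0,1.3,40],
    [0,0,0,0,0,0,30],
    [0,0,0,0,0,0,30],
    [0,0,0,0,0,0,30],
    [0,0,0,0,0,0,30],
    [0,0,0,0,0,0,30]
  ]
}}

```text
t: 6.45
eef_pos: [590.4, -88.2, 144.1]
tcp_rot: [-3.142, -0.0, 0.338]
ft_force: [-2.1, 0.7, 5.4]
opening: 0.371
grip_force: 30.0
```

{"name": "jog_arm", "arguments": {
  "motion": [
    [0,0,0,0,0,-10,30],
    [0,0,0,0,0,-35,30],
    [0,0,0,0,0,-35,30],
    [0,0,0,-36,29.2,0,30],
    [0,0,0,-36,29.2,0,30],
    [0,0,0,-36,29.2,0,30],
    [0,0,0,-36,29.2,0,30],
    [0,0,0,-36,29.2,0,30],
    [0,0,0,-36,29.2,0,30],
    [0,0,0,0,0,0,30]
  ]
}}

```text
t: 7.7
eef_pos: [443.4, -327.3, 224.2]
tcp_rot: [3.141, -0.0, 0.334]
ft_force: [-0.0, 0.4, -1.7]
opening: 0.375
grip_force: 30.0
```

```bash
python3 - <<'E'
from h import *
c=env.read_camera("wrist"); save("w3",c["color"])
s=env.state(); print(s["eef_pos"],s["tcp_rot"],s["opening"],s["ft_force"])
M=np.linalg.inv(c["world_to_cam"]); print(M[:3,3])
print(feat(c,"yellow",(445,-325),4,60),feat(c,"yellow",(448,-325),160,60))
E
```

```text
[ 444.06686785 -326.03211591  224.14988   ] [ 3.14143515e+00 -2.35891111e-04  3.35343617e-01] 0.37683907967919145 [-0.01672956  0.24568132 -0.5057731 ]
[ 520.7117095  -301.14827721  316.93951807]
(752, array([ 456.6, -323.6]), array([ 453.4, -323.7]), array([40.2, 60.8]), 10.0, array([ 443.3, -325.5]), 30.6) None
```

View pics/w3.png

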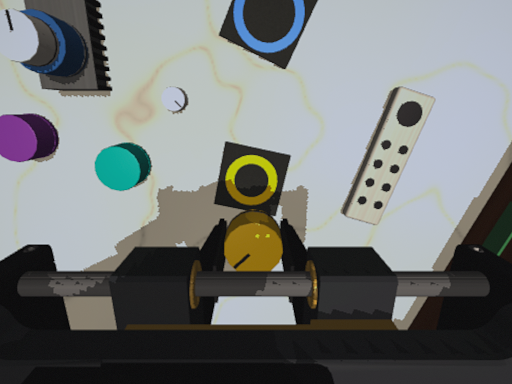

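The knob is held straight at (253,245) and the pad ring is at (251,180). My pad estimate holds, so I'm lowering it.

{"name": "jog_arm", "arguments": {
  "motion": [
    [0,0,0,0.8,-0.4,40,30],
    [0,0,0,0,0,45,30],
    [0,0,0,0,0,35,30],
    [0,0,0,0,0,13,30],
    [0,0,0,0,0,4,30],
    [0,0,0,0,0,1,30],
    [0,0,0,0,0,0,30]
  ]
}}

```text
t: 8.62
eef_pos: [445.6, -324.6, 86.9]
tcp_rot: [3.14, -0.001, 0.338]
ft_force: [0.1, -0.2, 0.6]
opening: 0.371
grip_force: 30.0
```

{"name": "jog_arm", "arguments": {
  "motion": [
    [0,0,0,-0.4,0.2,1.2,30],
    [0,0,0,0,0,1,30],
    [0,0,0,0,0,0,30]
  ]
}}

```text
t: 9.0
eef_pos: [445.0, -324.9, 84.1]
tcp_rot: [3.141, -0.0, 0.338]
ft_force: [-1.4, 1.1, 4.3]
opening: 0.37
grip_force: 30.0
```

{"name": "jog_arm", "arguments": {
  "motion": [
    [0,0,0,0,0,0,45],
    [0,0,0,0,0,0,60],
    [0,0,0,0,0,0,70],
    [0,0,0,0,0,-5,70],
    [0,0,0,0,0,-40,95],
    [0,0,0,0,0,-45,95],
    [0,0,0,0,0,-40,95],
    [0,0,0,0,0,0,95]
  ]
}}

```text
t: 10.0
eef_pos: [445.6, -325.2, 216.7]
tcp_rot: [3.137, -0.003, 0.338]
ft_force: [0.0, -0.0, -0.5]
opening: 0.994
grip_force: 0.0
```

```bash
python3 - <<'E'
from h import *
c=env.read_camera("wrist"); save("w4",c["color"]); np.savez("w4.npz",**c)
s=env.state(); print(s["eef_pos"],s["tcp_rot"])
print(feat(c,"yellow",(445,-325),28,60)); print(feat(c,"white",(512,-118),88,25))
E
```

```text
[ 445.09436703 -324.8170197   214.94139177] [ 3.13930597e+00 -1.28064942e-03  3.37868630e-01]
(640, array([ 449.5, -324.2]), array([ 450.1, -324.6]), array([25.1, 34.9]), 19.2, array([ 446.8, -325.4]), 17.8)
(1435, array([ 511.7, -123. ]), array([ 511.8, -124.4]), array([35.2, 22.8]), 4.8, array([ 511.4, -120.5]), 17.9)
```

View pics/w4.png

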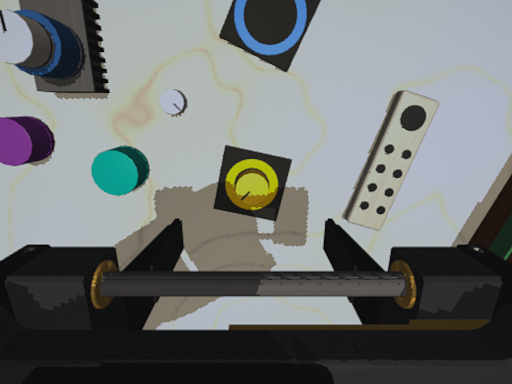

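The gold knob stands centred on the yellow pad (252,184). Next is the silver knob.

{"name": "jog_arm", "arguments": {
  "motion": [
    [0,0,0,32.9,-43.4,0,95],
    [0,0,0,32.9,-43.4,0,95],
    [0,0,0,32.9,-43.4,0,95],
    [0,0,0,32.9,-43.3,0,95],
    [0,0,0,0,0,20,90],
    [0,0,0,0,0,35,75],
    [0,0,0,0,0,12,60],
    [0,0,0,0,0,3,50],
    [0,0,0,0,0,0,50]
  ]
}}

```text
t: 11.18
eef_pos: [511.8, -117.7, 144.1]
tcp_rot: [3.141, -0.0, 0.337]
ft_force: [-0.3, -0.0, 0.3]
opening: 0.584
grip_force: 0.0
```

{"name": "jog_arm", "arguments": {
  "motion": [
    [0,0,0,0,0,0,40],
    [0,0,0,0,0,0,30],
    [0,0,0,0,0,0,30],
    [0,0,0,0,0,0,30],
    [0,0,0,0,0,0,30]
  ]
}}

```text
t: 11.8
eef_pos: [511.8, -117.5, 144.3]
tcp_rot: [3.141, -0.001, 0.338]
ft_force: [-1.3, -0.1, 7.0]
opening: 0.371
grip_force: 30.0
```

{"name": "jog_arm", "arguments": {
  "motion": [
    [0,0,0,0,0,-10,30],
    [0,0,0,0,0,-35,30],
    [0,0,0,0,0,-35,30],
    [0,0,0,25.5,-43.9,0,30],
    [0,0,0,25.9,-43.9,0,30],
    [0,0,0,25.9,-43.9,0,30],
    [0,0,0,25.9,-43.9,0,30],
    [0,0,0,25.9,-43.9,0,30],
    [0,0,0,25.9,-43.9,0,30],
    [0,0,0,0,0,0,30]
  ]
}}

```text
t: 13.05
eef_pos: [570.5, 185.4, 224.0]
tcp_rot: [-3.141, -0.001, 0.341]
ft_force: [-1.2, -0.7, -0.7]
opening: 0.374
grip_force: 30.0
```

```bash
python3 - <<'E'
from h import *
c=env.read_camera("wrist"); save("w5",c["color"]); np.savez("w5.npz",**c)
s=env.state(); print(s["eef_pos"],s["tcp_rot"],s["opening"],s["ft_force"])
for z,near in((4,(591,281)),):
    W=cloud(c); h=cv2.cvtColor(c["color"],cv2.COLOR_RGB2HSV); d=np.hypot(W[...,0]-591,W[...,1]-281)
    m=((h[...,2]>100)&(d<36)&(abs(W[...,2]-4)<6)); v,u=np.nonzero(m); p=onplane(c,np.stack([u,v],-1),4)
    print(len(u),p.mean(0),cv2.minEnclosingCircle(p.astype(np.float32)))
    b=((h[...,2]<60)&(d<70)&(abs(W[...,2]-4)<6)).astype(np.uint8); b=cv2.morphologyEx(b,cv2.MORPH_CLOSE,np.ones((25,25)))
    v,u=np.nonzero(b); print(cv2.minAreaRect(onplane(c,np.stack([u,v],-1),4).astype(np.float32)))
print(feat(c,"red",(432.5,312),4,55))
E
```

```text
[570.28574427 183.78137738 223.8946766 ] [-3.14155653e+00  1.39702917e-04  3.40385519e-01] 0.37093793167663314 [ 0.60689741  0.31679104 -0.30644908]
1421 [590.64716959 283.84049062] ((590.7304077148438, 279.4322509765625), 34.902801513671875)
((589.982421875, 283.37579345703125), (74.43922424316406, 74.71064758300781), 5.884278774261475)
(764, array([438.8, 322.9]), array([436.3, 320. ]), array([51.4, 71. ]), 56.1, array([431.1, 312.5]), 35.7)
```

View pics/w5.png

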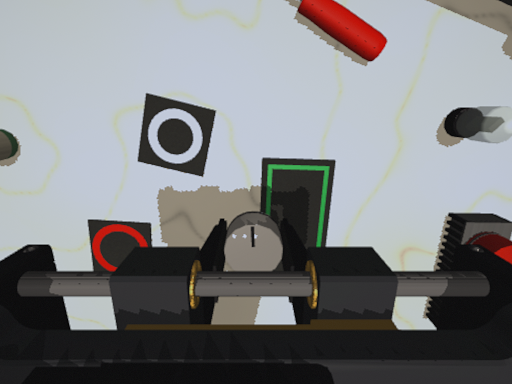

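The white pad is at (177,135). It's fully visible and measures (590.2, 283.5). The silver knob is held straight.

{"name": "jog_arm", "arguments": {
  "motion": [
    [0,0,0,26,-43.7,0,30],
    [0,0,0,26,-43.7,0,30],
    [0,0,0,0,0,30,30],
    [0,0,0,0,0,50,30],
    [0,0,0,0,0,35,30],
    [0,0,0,0,0,18,30],
    [0,0,0,0,0,4,30],
    [0,0,0,0,0,0,30],
    [0,0,0,0,0,0,30]
  ]
}}

```text
t: 14.22
eef_pos: [591.2, 282.2, 88.1]
tcp_rot: [-3.142, -0.002, 0.338]
ft_force: [-0.6, 1.1, -0.7]
opening: 0.373
grip_force: 30.0
```

{"name": "jog_arm", "arguments": {
  "motion": [
    [0,0,0,-0.5,-1.5,2,30],
    [0,0,0,0,0,1.2,30],
    [0,0,0,0,0,0.6,30],
    [0,0,0,0,0,0,30]
  ]
}}

```text
t: 14.72
eef_pos: [589.7, 283.6, 84.3]
tcp_rot: [-3.141, -0.001, 0.338]
ft_force: [-4.3, 0.1, 12.0]
opening: 0.37
grip_force: 30.0
```

{"name": "jog_arm", "arguments": {
  "motion": [
    [0,0,0,0,0,0,45],
    [0,0,0,0,0,0,60],
    [0,0,0,0,0,0,70],
    [0,0,0,0,0,-5,70],
    [0,0,0,0,0,-40,95],
    [0,0,0,0,0,-45,95],
    [0,0,0,0,0,-40,95],
    [0,0,0,0,0,0,95]
  ]
}}

```text
t: 15.72
eef_pos: [590.5, 283.7, 216.5]
tcp_rot: [-3.141, -0.006, 0.338]
ft_force: [-0.4, -0.2, -0.2]
opening: 0.992
grip_force: 0.0
```

```bash
python3 - <<'E'
from h import *
c=env.read_camera("wrist")
s=env.state(); print(s["eef_pos"],s["tcp_rot"],s["opening"])
W=cloud(c); m=(abs(W[...,2]-28)<4)&(np.hypot(W[...,0]-590,W[...,1]-283)<35); p=W[m]
print(len(p),np.median(p[:,2]),cv2.minEnclosingCircle(p[:,:2].astype(np.float32)))
E
```

```text
[589.87183355 283.47197309 214.32827957] [-3.14150024e+00 -2.60655232e-03  3.37845541e-01] 0.9981381817585689
852 28.067197310436825 ((589.4939575195312, 282.44586181640625), 17.900033950805664)
```

{"name": "jog_arm", "arguments": {
  "motion": [
    [0,0,0,-15.4,43.7,0,95],
    [0,0,0,-15.4,43.7,0,95],
    [0,0,0,-15.4,43.7,0,95],
    [0,0,0,-15.4,43.7,0,95],
    [0,0,0,-15.4,43.7,0,95],
    [0,0,0,-15.4,43.7,0,95],
    [0,0,0,-15.4,43.7,0,95],
    [0,0,0,-15.4,43.7,0,95],
    [0,0,0,-30,0,0,95],
    [0,0,0,0,0,0,95]
  ]
}}

```text
t: 17.02
eef_pos: [559.5, -98.0, 211.7]
tcp_rot: [-3.14, 0.002, 0.336]
ft_force: [-0.1, 0.6, -0.6]
opening: 0.997
grip_force: 0.0
```

```bash
python3 - <<'E'
from h import *
c=env.read_camera("wrist"); save("w6",c["color"]); np.savez("w6.npz",**c)
s=env.state(); print(s["eef_pos"],s["tcp_rot"],s["opening"])
print(feat(c,"red",(590.5,-87.5),64,40),feat(c,"blue",(511.5,-118),64,40))
print(env.recognise("wrist","can_red")[:2])
E
```

```text
[560.54193381 -97.48119544 212.05901471] [-3.14045980e+00  1.32909682e-03  3.36657724e-01] 0.9982899295685758
(2211, array([589.7, -88.3]), array([588.9, -88.5]), array([47.5, 45.2]), 19.2, array([589.3, -89.1]), 24.0) (1736, array([ 514. , -115.1]), array([ 513.9, -114.7]), array([48.3, 45.5]), 19.3, array([ 513.7, -115.3]), 24.7)
[{'location': [256.7, 163.4], 'score': 0.91}, {'location': [52.1, 137.5], 'score': 0.48}]
```

View pics/w6.png

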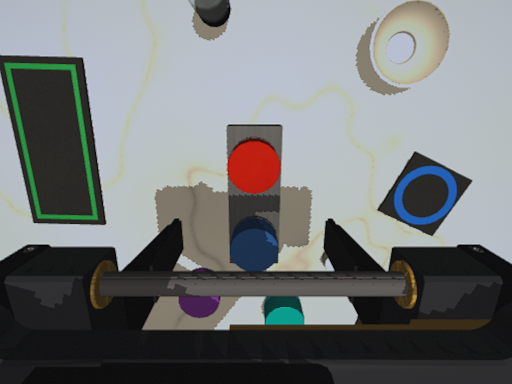

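Both knobs are off. The red can is at (254,166) on top of the sink and the blue can is at (254,243). The silver knob stands at (589.5, 282.4). Now the red can.

{"name": "jog_arm", "arguments": {
  "motion": [
    [0,0,0,30.8,1,0,95],
    [0,0,0,0,0,30,95],
    [0,0,0,0,0,40,95],
    [0,0,0,0,0,22,90],
    [0,0,0,0,0,5,75],
    [0,0,0,0,0,0,60],
    [0,0,0,0,0,0,60]
  ]
}}

```text
t: 18.0
eef_pos: [590.9, -87.8, 116.9]
tcp_rot: [3.141, -0.001, 0.338]
ft_force: [-0.1, 0.9, 0.3]
opening: 0.691
grip_force: 0.0
```

{"name": "jog_arm", "arguments": {
  "motion": [
    [0,0,0,-1.2,0,2.5,60],
    [0,0,0,0,0,0,50],
    [0,0,0,0,0,0,40],
    [0,0,0,0,0,0,40],
    [0,0,0,0,0,0,40],
    [0,0,0,0,0,0,40]
  ]
}}

```text
t: 18.75
eef_pos: [589.3, -88.4, 113.7]
tcp_rot: [3.142, -0.0, 0.338]
ft_force: [-0.6, -0.2, 5.2]
opening: 0.496
grip_force: 30.0
```

{"name": "jog_arm", "arguments": {
  "motion": [
    [0,0,0,0,0,-10,40],
    [0,0,0,0,0,-35,40],
    [0,0,0,0,0,-35,40],
    [0,0,0,-1.7,-40,0,40],
    [0,0,0,-1.7,-48,0,40],
    [0,0,0,-1.7,-48,0,40],
    [0,0,0,-1.7,-48,0,40],
    [0,0,0,-1.7,-48,0,40],
    [0,0,0,-1.7,-48,0,40],
    [0,0,0,-1.7,-48,0,40]
  ]
}}

```text
t: 20.0
eef_pos: [468.6, 218.6, 193.8]
tcp_rot: [-3.142, -0.0, 0.338]
ft_force: [1.0, 0.1, -2.5]
opening: 0.5
grip_force: 30.0
```

{"name": "jog_arm", "arguments": {
  "motion": [
    [0,0,0,-1.7,-48,0,40],
    [0,0,0,-1.7,-30,0,40],
    [0,0,0,0,0,0,40],
    [0,0,0,0,0,0,40]
  ]
}}

```text
t: 20.5
eef_pos: [440.4, 289.3, 193.6]
tcp_rot: [3.142, -0.0, 0.338]
ft_force: [0.3, -0.7, -3.4]
opening: 0.497
grip_force: 30.0
```

```bash
python3 - <<'E'
from h import *
c=env.read_camera("wrist"); save("w7",c["color"]); np.savez("w7.npz",**c)
s=env.state(); print(s["eef_pos"],s["tcp_rot"],s["opening"])
print(feat(c,"red",(432.5,312),4,50))
for n in ("scene","side"): print(feat(env.read_camera(n),"red",(432.5,312),4,50))
E
```

```text
[440.55878191 289.01289014 193.53891402] [3.14155175e+00 4.38438800e-07 3.37261590e-01] 0.49947584213556495
(1291, array([437.7, 317.9]), array([434.5, 315.5]), array([60.5, 70.9]), 44.8, array([431. , 311.9]), 35.6)
(256, array([436.1, 313.2]), array([432.7, 313.1]), array([70. , 70.2]), 14.8, array([433.2, 313.1]), 36.9)
(179, array([433.7, 310.3]), array([432.5, 310. ]), array([68.9, 68.5]), 13.8, array([433.9, 311.9]), 36.5)
```

View pics/w7.png

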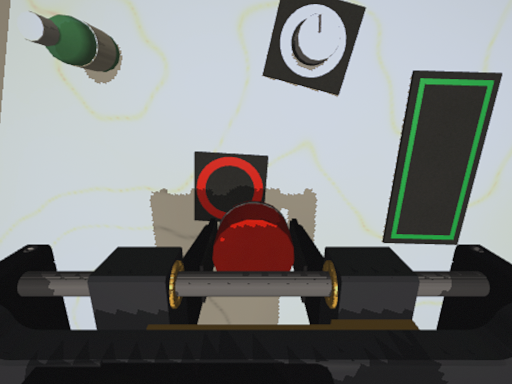

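The red can is held upright at (253,240), the red pad ring is at (231,187), and the silver knob stands on the white pad at (318,38). Lowering the can.

{"name": "jog_arm", "arguments": {
  "motion": [
    [0,0,0,-0.6,-24.9,0,40],
    [0,0,0,0,0,35,40],
    [0,0,0,0,0,40,40],
    [0,0,0,0,0,23,40],
    [0,0,0,0,0,5,40],
    [0,0,0,0,0,0,40],
    [0,0,0,0,0,0,40]
  ]
}}

```text
t: 21.52
eef_pos: [432.0, 313.0, 91.5]
tcp_rot: [-3.141, -0.002, 0.338]
ft_force: [-0.4, 0.2, -1.7]
opening: 0.496
grip_force: 30.0
```

{"name": "jog_arm", "arguments": {
  "motion": [
    [0,0,0,0,0.4,1.5,40],
    [0,0,0,0,0,1,40],
    [0,0,0,0,0,0.4,40],
    [0,0,0,0,0,0,40]
  ]
}}

```text
t: 22.02
eef_pos: [431.6, 312.6, 87.6]
tcp_rot: [-3.142, -0.0, 0.338]
ft_force: [-0.5, -0.3, -1.1]
opening: 0.504
grip_force: 30.0
```

{"name": "jog_arm", "arguments": {
  "motion": [
    [0,0,0,0,0,0.6,40],
    [0,0,0,0,0,0,40]
  ]
}}

```text
t: 22.28
eef_pos: [431.6, 312.6, 87.6]
tcp_rot: [-3.141, -0.001, 0.338]
ft_force: [-3.3, -2.3, 8.0]
opening: 0.499
grip_force: 30.0
```

{"name": "jog_arm", "arguments": {
  "motion": [
    [0,0,0,0,0,0,55],
    [0,0,0,0,0,0,70],
    [0,0,0,0,0,0,85],
    [0,0,0,0,0,-5,95],
    [0,0,0,0,0,-40,95],
    [0,0,0,0,0,-45,95],
    [0,0,0,0,0,-35,95],
    [0,0,0,0,0,0,95]
  ]
}}

```text
t: 23.28
eef_pos: [432.2, 312.9, 214.6]
tcp_rot: [-3.141, -0.005, 0.338]
ft_force: [-0.2, 0.2, -0.7]
opening: 0.998
grip_force: 0.0
```

```bash
python3 - <<'E'
from h import *
c=env.read_camera("wrist"); save("w8",c["color"])
s=env.state(); print(s["eef_pos"],s["tcp_rot"],s["opening"])
print(feat(c,"red",(432,312),38,35))
E
```

```text
[431.69304031 312.6225689  212.91647694] [-3.14116209e+00 -2.31236387e-03  3.37847666e-01] 0.9956234634533819
(1663, array([432.7, 311.9]), array([432. , 311.4]), array([47.7, 46.9]), 19.3, array([432.4, 311.5]), 24.2)
```

{"name": "jog_arm", "arguments": {
  "motion": [
    [0,0,0,-10,40,0,95],
    [0,0,0,-10.5,48,0,95],
    [0,0,0,-10.5,48,0,95],
    [0,0,0,-10.5,48,0,95],
    [0,0,0,-10.5,48,0,95],
    [0,0,0,-10.5,48,0,95],
    [0,0,0,-10.5,48,0,95],
    [0,0,0,-10.5,48,0,95],
    [0,0,0,-11,55,0,95],
    [0,0,0,0,0,0,95]
  ]
}}

```text
t: 24.58
eef_pos: [485.3, -128.4, 210.6]
tcp_rot: [-3.141, 0.001, 0.334]
ft_force: [-0.0, 0.1, 0.4]
opening: 0.999
grip_force: 0.0
```

```bash
python3 - <<'E'
from h import *
c=env.read_camera("wrist"); save("w9",c["color"])
s=env.state(); print(s["eef_pos"],s["tcp_rot"],s["opening"])
W=cloud(c)
m=(abs(W[...,2]-64)<3)&(np.hypot(W[...,0]-513,W[...,1]+116)<40); p=W[m]; print(len(p),np.median(p[:,2]),cv2.minEnclosingCircle(p[:,:2].astype(np.float32)))
m=(abs(W[...,2]-28)<4)&(np.hypot(W[...,0]-551,W[...,1]+102)<95); p=W[m]; print(cv2.minAreaRect(p[:,:2].astype(np.float32)))
E
```

```text
[ 484.83024637 -126.62443306  210.59245357] [-3.13997623e+00  1.64814497e-03  3.34844421e-01] 0.999394641638914
2216 64.10861647300166 ((511.7890319824219, -116.22993469238281), 23.856191635131836)
((550.4496459960938, -102.84384155273438), (150.83004760742188, 54.18630599975586), 18.97618293762207)
```

{"name": "jog_arm", "arguments": {
  "motion": [
    [0,0,0,28.6,-0.5,0,95],
    [0,0,0,0,0,30,95],
    [0,0,0,0,0,40,95],
    [0,0,0,0,0,21,90],
    [0,0,0,0,0,4,75],
    [0,0,0,0,0,0,60],
    [0,0,0,0,0,0,60]
  ]
}}

```text
t: 25.5
eef_pos: [512.4, -115.3, 117.7]
tcp_rot: [3.141, -0.001, 0.338]
ft_force: [-0.5, 0.2, -0.7]
opening: 0.687
grip_force: 0.0
```

{"name": "jog_arm", "arguments": {
  "motion": [
    [0,0,0,-0.6,0.6,2.5,60],
    [0,0,0,0,0,0,50],
    [0,0,0,0,0,0,40],
    [0,0,0,0,0,0,40],
    [0,0,0,0,0,0,40],
    [0,0,0,0,0,0,40]
  ]
}}

```text
t: 26.25
eef_pos: [511.7, -116.2, 114.6]
tcp_rot: [-3.142, -0.0, 0.338]
ft_force: [-1.1, -0.6, 6.5]
opening: 0.504
grip_force: 30.0
```

{"name": "jog_arm", "arguments": {
  "motion": [
    [0,0,0,0,0,-10,40],
    [0,0,0,0,0,-35,40],
    [0,0,0,0,0,-35,40],
    [0,0,0,2,45,0,40],
    [0,0,0,2,50,0,40],
    [0,0,0,2,50,0,40],
    [0,0,0,2,48,0,40],
    [0,0,0,0,0,0,40],
    [0,0,0,0,0,0,40]
  ]
}}

```text
t: 27.38
eef_pos: [582.8, -295.2, 194.2]
tcp_rot: [-3.14, 0.001, 0.338]
ft_force: [-0.0, -0.2, -2.0]
opening: 0.498
grip_force: 30.0
```

```bash
python3 - <<'E'
from h import *
c=env.read_camera("wrist"); save("w10",c["color"]); s=env.state(); print(s["eef_pos"],s["tcp_rot"],s["opening"])
W=cloud(c); print(feat(c,"blue",(610.5,-286),4,50))
m=hmask(c,"blue")&(abs(W[...,2]-4)<6); v,u=np.nonzero(m); print(u.min(),u.max(),v.min(),v.max())
E
```

```text
[ 582.87593033 -294.79340406  194.3833849 ] [-3.14067245e+00  4.34952043e-04  3.38255460e-01] 0.4988468373451453
(1715, array([ 611.2, -286. ]), array([ 609.5, -286.3]), array([70.1, 69.9]), 21.3, array([ 609.8, -286.4]), 35.4)
217 287 127 270
```

View pics/w10.png

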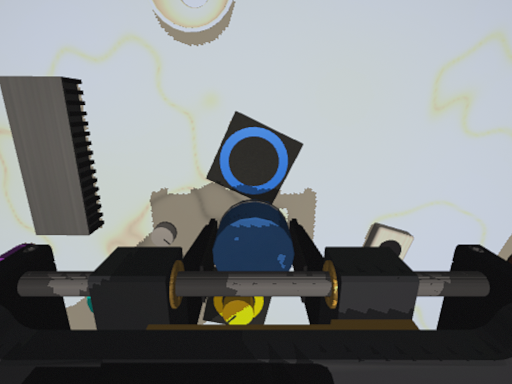

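The blue can is held at (253,240) and the blue ring is fully visible at (253,160). The sink is clear at (45,155).

{"name": "jog_arm", "arguments": {
  "motion": [
    [0,0,0,28.5,0.8,0,40],
    [0,0,0,0,0,35,40],
    [0,0,0,0,0,40,40],
    [0,0,0,0,0,23,40],
    [0,0,0,0,0,4,40],
    [0,0,0,0,0,0,40],
    [0,0,0,0,0,0,40]
  ]
}}

```text
t: 28.3
eef_pos: [610.8, -286.9, 93.9]
tcp_rot: [3.14, -0.001, 0.338]
ft_force: [0.1, -0.8, -1.8]
opening: 0.497
grip_force: 30.0
```

{"name": "jog_arm", "arguments": {
  "motion": [
    [0,0,0,0,-0.6,2,40],
    [0,0,0,0,0,1.2,40],
    [0,0,0,0,0,0.7,40],
    [0,0,0,0,0,0,40],
    [0,0,0,0,0,0,40]
  ]
}}

```text
t: 28.92
eef_pos: [610.2, -286.4, 88.6]
tcp_rot: [-3.142, -0.0, 0.338]
ft_force: [-0.5, 0.2, -0.2]
opening: 0.502
grip_force: 30.0
```

{"name": "jog_arm", "arguments": {
  "motion": [
    [0,0,0,0,0,0.5,40],
    [0,0,0,0,0,0,40]
  ]
}}

```text
t: 29.18
eef_pos: [610.2, -286.4, 88.6]
tcp_rot: [3.141, -0.0, 0.338]
ft_force: [-2.6, 1.0, 4.9]
opening: 0.499
grip_force: 30.0
```

{"name": "jog_arm", "arguments": {
  "motion": [
    [0,0,0,0,0,0,55],
    [0,0,0,0,0,0,70],
    [0,0,0,0,0,0,85],
    [0,0,0,0,0,-5,95],
    [0,0,0,0,0,-40,95],
    [0,0,0,0,0,-45,95],
    [0,0,0,0,0,-30,95],
    [0,0,0,0,0,0,95]
  ]
}}

```text
t: 30.18
eef_pos: [610.8, -286.7, 210.9]
tcp_rot: [3.138, -0.003, 0.338]
ft_force: [0.2, -0.1, -0.5]
opening: 1.001
grip_force: 0.0
```

```bash
python3 - <<'E'
from h import *
c=env.read_camera("wrist"); s=env.state(); print(s["eef_pos"],s["tcp_rot"],s["opening"])
print(feat(c,"blue",(610,-286),38,35))
E
```

```text
[ 610.29470795 -286.45152713  208.98238906] [ 3.14020526e+00 -1.29120566e-03  3.37790339e-01] 1.0039677528362616
(1711, array([ 611.9, -286.8]), array([ 611.7, -287.2]), array([47.3, 47. ]), 62.0, array([ 611.6, -287.1]), 24.2)
```

{"name": "jog_arm", "arguments": {
  "motion": [
    [0,0,0.3,1,-48,0,95],
    [0,0,0,1,-48,0,95],
    [0,0,0,1,-48,0,95],
    [0,0,0,1,-48,0,95],
    [0,0,0,0,0,0,95],
    [0,0,0,0,0,0,95]
  ]
}}

```text
t: 30.98
eef_pos: [551.2, -104.0, 207.4]
tcp_rot: [-3.141, 0.001, 0.333]
ft_force: [0.5, -0.9, 0.3]
opening: 1.001
grip_force: 0.0
```

```bash
python3 - <<'E'
from h import *
c=env.read_camera("wrist"); s=env.state(); print(s["eef_pos"],s["tcp_rot"],s["opening"])
W=cloud(c)
m=(abs(W[...,2]-28)<4)&(np.hypot(W[...,0]-551,W[...,1]+102)<95); p=W[m]; print(cv2.minAreaRect(p[:,:2].astype(np.float32)))
E
```

```text
[ 551.35167343 -104.39632332  207.43453051] [-3.14133897e+00  3.56123719e-04  3.32136322e-01] 0.9935998915600878
((549.9466552734375, -102.95199584960938), (149.7149200439453, 54.195770263671875), 19.06032943725586)
```

{"name": "jog_arm", "arguments": {
  "motion": [
    [0,0,0,-0.5,-1.6,40,95],
    [0,0,0,0,0,45,95],
    [0,0,0,0,0,30,90],
    [0,0,0,0,0,7,80],
    [0,0,0,0,0,0,70],
    [0,0,0,0,0,0,65]
  ]
}}

```text
t: 31.78
eef_pos: [550.6, -102.7, 87.1]
tcp_rot: [3.141, -0.002, 0.332]
ft_force: [0.4, -0.2, -0.1]
opening: 0.711
grip_force: 0.0
```

{"name": "jog_arm", "arguments": {
  "motion": [
    [0,0,0,0,0,2,60],
    [0,0,0,0,0,0,50],
    [0,0,0,0,0,0,45],
    [0,0,0,0,0,0,45],
    [0,0,0,0,0,0,45],
    [0,0,0,0,0,0,45]
  ]
}}

```text
t: 32.52
eef_pos: [550.1, -102.3, 84.4]
tcp_rot: [3.141, -0.0, 0.333]
ft_force: [-0.5, 0.9, 5.1]
opening: 0.568
grip_force: 30.0
```

{"name": "jog_arm", "arguments": {
  "motion": [
    [0,0,0,0,0,-8,45],
    [0,0,0,0,0,-25,45],
    [0,0,0,0,0,-40,45],
    [0,0,0,-5,-35,0,45],
    [0,0,0,-10,-40,0,45],
    [0,0,0,-10,-40,0,45],
    [0,0,0,-10,-40,0,45],
    [0,0,0,0,-30,0,45],
    [0,0,1.2,0,0,0,45],
    [0,0,0,0,0,0,45]
  ]
}}

```text
t: 33.78
eef_pos: [456.8, 60.9, 157.2]
tcp_rot: [3.141, -0.0, 0.312]
ft_force: [0.0, -0.6, -5.0]
opening: 0.565
grip_force: 30.0
```

```bash
python3 - <<'E'
from h import *
c=env.read_camera("wrist"); save("w11",c["color"]); s=env.state(); print(s["eef_pos"],s["tcp_rot"],s["opening"],s["ft_force"])
W=cloud(c); h=hmask(c,"green")
print(feat(c,"green",(527.5,118),4,110))
m=(abs(W[...,2]-s["eef_pos"][2]+54.4)<6)&(np.hypot(W[...,0]-s["eef_pos"][0],W[...,1]-s["eef_pos"][1])<95); p=W[m]; print(len(p),cv2.minAreaRect(p[:,:2].astype(np.float32)), np.median(p[:,2]))
A=np.c_[p[:,:2],np.ones(len(p))]; print(np.linalg.lstsq(A,p[:,2],rcond=None)[0])
E
```

```text
[456.93735475  60.63834649 157.09820452] [ 3.14148485e+00 -3.17972265e-04  3.11532063e-01] 0.5653449589244884 [ 0.39345126  0.91434345 -4.49212102]
(1383, array([519.3, 144.5]), array([523.8, 116.6]), array([159.8,  69.6]), 17.8, array([524. , 116.5]), 86.9)
17193 ((467.77001953125, 63.42588806152344), (127.38973236083984, 69.95056915283203), 17.79232406616211) 102.89287500699456
[-8.95088930e-04 -8.77395312e-05  1.03333857e+02]
```

View pics/w11.png

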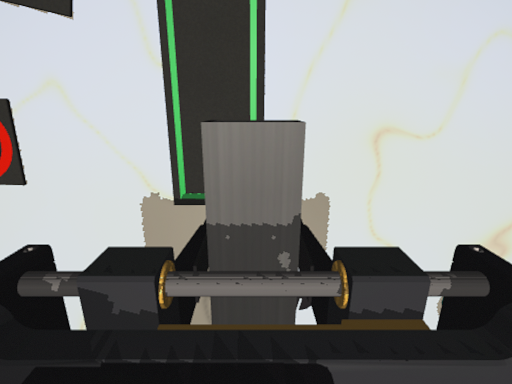

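The sink is held level (top plane slope about 0) at (253,170), and the long pad is ahead at (215,100), parallel to it.

{"name": "jog_arm", "arguments": {
  "motion": [
    [0,0,0,40,-16,0,45],
    [0,0,0,44.6,-17,0,45],
    [0,0,0,0,0,25,45],
    [0,0,0,0,0,25,45],
    [0,0,0,0,0,12,45],
    [0,0,0,0,0,3,45],
    [0,0,0,0,0,0,45],
    [0,0,0,0,0,0,45]
  ]
}}

```text
t: 34.83
eef_pos: [527.3, 118.4, 92.8]
tcp_rot: [3.141, -0.001, 0.312]
ft_force: [-0.2, -0.2, -4.9]
opening: 0.567
grip_force: 30.0
```

```bash
python3 - <<'E'
from h import *
c=env.read_camera("scene"); print(feat(c,"green",(527.5,118),4,110)); s=env.state(); print(s["eef_pos"],s["tcp_rot"],s["ft_force"])
E
```

```text
(200, array([591.1, 123.1]), array([549.1,  96.6]), array([176.3,  69.1]), 40.8, array([530. , 118.6]), 88.2)
[527.28481963 118.40552282  92.75533972] [ 3.14136833e+00 -1.23752610e-03  3.11609253e-01] [ 0.57560499 -0.01036329 -4.59059654]
```

{"name": "jog_arm", "arguments": {
  "motion": [
    [0,0,0,0,0.3,2,45],
    [0,0,0,0,0,1,45],
    [0,0,0,0,0,0.6,45],
    [0,0,0,0,0,0,45],
    [0,0,0,0,0,0,45]
  ]
}}

```text
t: 35.5
eef_pos: [527.1, 118.2, 88.5]
tcp_rot: [-3.142, -0.0, 0.312]
ft_force: [-0.8, -0.0, -3.2]
opening: 0.569
grip_force: 30.0
```

{"name": "jog_arm", "arguments": {
  "motion": [
    [0,0,0,0,0,0.6,45],
    [0,0,0,0,0,0,45]
  ]
}}

```text
t: 35.75
eef_pos: [527.1, 118.2, 88.5]
tcp_rot: [3.142, -0.0, 0.312]
ft_force: [-3.0, -1.3, 5.8]
opening: 0.562
grip_force: 30.0
```

Contact made. I'm releasing it, retreating upward and back, then checking everything.

{"name": "jog_arm", "arguments": {
  "motion": [
    [0,0,0,0,0,0,65],
    [0,0,0,0,0,0,80],
    [0,0,0,0,0,0,95],
    [0,0,0,0,0,-5,95],
    [0,0,0,0,0,-40,95],
    [0,0,0,0,0,-50,95],
    [0,0,0,0,0,-50,95],
    [0,0,0,-30,0,-40,95],
    [0,0,0,0,0,0,95],
    [0,0,0,0,0,0,95]
  ]
}}

```text
t: 37.0
eef_pos: [498.6, 108.9, 272.7]
tcp_rot: [3.142, -0.0, 0.312]
ft_force: [1.0, -0.7, -0.2]
opening: 1.002
grip_force: 0.0
```

```bash
python3 - <<'E'
from h import *
s=env.state(); print(s["eef_pos"],s["opening"],s["ft_force"])
cs={n:env.read_camera(n) for n in("wrist","scene","side")}
save("end",cs["side"]["color"]); save("endw",cs["wrist"]["color"])
for n,c in cs.items():
    W=cloud(c)
    m=(abs(W[...,2]-33)<3)&(np.hypot(W[...,0]-527,W[...,1]-118)<95); p=W[m]
    if len(p)>20: print(n,"sink",cv2.minAreaRect(p[:,:2].astype(np.float32)))
    print(feat(c,"green",(527.5,118),4,110))
    for k,q,z in(("gold",(445,-325),28),("silver",(590,283),28),("red",(432,312),38),("blue",(610,-286),38)):
        m=(abs(W[...,2]-z)<4)&(np.hypot(W[...,0]-q[0],W[...,1]-q[1])<35); p=W[m]
        if len(p)>20: print(n,k,len(p),np.round(cv2.minEnclosingCircle(p[:,:2].astype(np.float32))[0],1),np.median(p[:,2]).round(1))
E
```

```text
[498.60433623 108.94853085 272.67061475] 1.0022321899535174 [ 0.99618159 -0.67251129 -0.1862155 ]
wrist sink ((527.4080200195312, 117.05720520019531), (149.9456329345703, 54.11747741699219), 17.822519302368164)
(839, array([525.7, 116.2]), array([526.1, 117. ]), array([163.3,  70.4]), 17.8, array([526.2, 116.6]), 88.4)
wrist silver 915 [589.2 281.9] 28.2
wrist red 1201 [432.  310.8] 38.1
scene sink ((528.3924560546875, 117.24819946289062), (150.77490234375, 58.28528594970703), 17.48812484741211)
(278, array([570.9, 111. ]), array([545.3, 124. ]), array([132.2,  73.5]), 18.0, array([545.5, 123.8]), 73.4)
scene gold 207 [ 448.  -325.8] 27.3
scene silver 141 [590.4 282.1] 27.7
scene red 209 [433.  311.7] 37.7
scene blue 446 [ 611.9 -286.7] 37.6
side sink ((528.2613525390625, 118.05987548828125), (151.80299377441406, 56.31611633300781), 17.441974639892578)
(119, array([522.3,  90.5]), array([527.2,  90.2]), array([ 64.6, 174.5]), 87.6, array([528.1, 115. ]), 87.4)
side gold 415 [ 446.8 -324.8] 27.6
side silver 63 [589.6 283.1] 27.5
side red 160 [431.  310.7] 37.7
side blue 548 [ 611.  -286.5] 37.6
```

View pics/end.png

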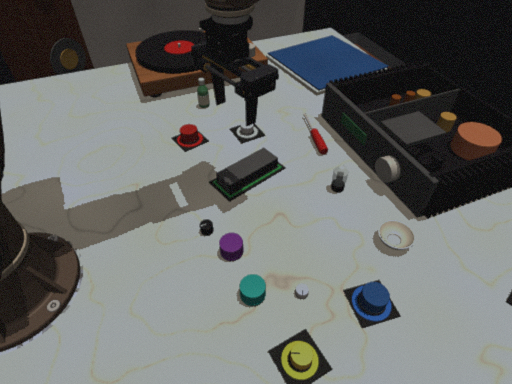

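The side view shows all five parts upright and centred on their pads: gold (300,358), silver (247,130), red (189,135), blue (374,298) and the sink (248,172). The gripper is open and clear.

```bash
python3 -c "
from cell import env
print(env.job_done())"
```

```text
the job is handed in; nothing more can be done
None
```

The job is handed in, with no verdict returned: the stack was taken apart from the top down, and my final camera check showed all five parts upright on their own pads, centred to about 2 mm, with the gripper open and clear after 37 s of the 144 s allowed.

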